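# Open the stylus-nib jar braced in its organiser well

## Task

Stand the capped square glass jar in the square well of the walnut organiser so that it cannot turn, then unscrew its tight orange cap anticlockwise with the jar staying down in the well, and stop turning once the threads let go. Lift the cap straight up and finish still gripping it, level and steady just above the open jar with about a finger's breadth of clear air between cap and jar; leave the bowl, the adapter, the key and the stylus where they lie.

Things in the scene. Friction and masses are not known exactly. Their poses are not given: they have to be found in the camera images.
- jar: Loose clear glass jar, body 62 x 62 mm square and 58 mm tall with a flat shoulder, 250 g; origin at the centre of its underside, z up, x and y square to the flat sides. The cap covers its round neck (46 mm across, 53 mm over three short thread starts, like a twist-off jam jar). It can be lifted by its screwed-on cap; on the bare shelf it would spin along with the cap.
- cap: Loose orange round cap, 60 mm across, 24 mm tall, 45 g; origin at the centre of its lower edge, z up. Screwed on, that edge is 62 mm above the jar's underside, 4 mm above the shoulder. Its x axis starts 0 to 0.12 rad anticlockwise (from above) of the jar's; turned anticlockwise, the threads let go at about 0.9 rad and it lifts freely up to about 1.7 rad, where a stop is met.
- cap_mark (a point): Point on the cap's lower edge, 28 mm from its axis along the cap's x axis, beneath the white index dot on the cap's top.
- jar_mouth (a point): Centre of the jar's mouth, 83 mm above its underside, axes as the jar's: top of the rubber ring that presses the cap up against the threads with about 17 N (tight: up to about 0.6 N m to turn). With the cap on, the cap's lower edge is 21 mm below this point; with the cap off the ring stands 2 mm higher.
- organiser: Dark walnut block fixed to the shelf, 100 mm (x) x 158 mm (y) x 30 mm high; origin at the centre of its underside. In its top, at y +33 mm, a square well 67 mm wide along x and y, 20 mm deep with a 2 mm chamfer; at y -26 and -55 mm two narrow slots.
- well (a point): Centre of the well's floor, 10 mm above the shelf and 20 mm below the organiser's top; its axes are the organiser's. The jar fits in any of the four quarter-turn positions, with 2.5 mm of play on each side, so it can twist some 0.08 rad either way before the walls hold it.
- bowl: Turquoise ceramic ring bowl, 90 mm across, 34 mm tall, loose, bystander; origin at the centre of its underside.
- adapter: Black plastic wall adapter, 50 x 46 x 28 mm with two metal prongs along its +x, loose, bystander; origin at the centre of its underside.
- key: Bronze door key, 65 mm long, 4 mm thick, lying flat along its x, loose, bystander; origin on its underside.
- stylus: Glossy grey tablet stylus, 151 mm long, 9 mm thick, lying along its x, loose, bystander; origin on its underside at mid length.
Mind the look-alikes: they are no part of the job. There is more than one size of the cap; the one meant has the size given above.

How it is judged:
By the outcome, as a careful person would: the job done as asked, in the order asked, and still so for the second after the job is handed in, while the arm keeps its last pose, push and grip.
It also fails if it takes over 40 s, if anything falls off the work surface, if the arm or the gripper's body presses on something with over 40 N, if the wrist force passes 120 N, or if a joint passes its speed limit or range.

## Robot

A 6-joint arm with a two-finger parallel gripper is mounted at the origin on the work surface. World frame = base frame: x ahead of the robot, y to its left, z up, the work surface at z = 0. Lengths are in mm, angles in rad, forces in N, time in s.
With the tool pointing down it reaches from about 325 to 850 mm from the base axis. Payload 15.5 kg.
Tool frame: the origin (TCP) lies at the very end of the fingers, on their centre line; the grasp point (between the pads) lies 19 mm behind it; z points along the fingers, y is the line along which they close (so a half turn about z gives the same grasp; the last joint's range is limited). The gripper opens to 91 mm and grips with 3 to 60 N. Pads are 32 mm wide; open, the fingers measure 118 mm over their backs; the gripper's body (76 mm by 178 mm) begins 60 mm behind the grasp point.
Start: joints at [-1.304, 0.494, 1.345, -0, 1.302, -0.096], TCP at [221.225, -584.539, 213.915] pointing down, gripper open.
Joint ranges: [-2.91, 2.91], [-0.82, 2.16], [0.22, 2.67], [-1.22, 4.37], [0.12, 2.79], [-3.08, 3.08]. Speed limits (rad/s): [1.89, 1.89, 2.57, 3.01, 3.01, 3.01].

## Interface

Orientations are given as a rotation vector (axis times angle).
In Python, from bench import sense, grab_frame, close_job gives the robot as it stands.
- The arm moves only by the tool carry_out, never from a script. Its argument "steps" is a list of rows, each a list of 3 entries, a list of its own where there are three numbers: the shift along the tool's x, y, z scaled (see below), then the turn, a rotation vector about the tool's x, y, z scaled (see below), then the opening, from 0 (shut) to 1 (fully open). In form: [[[dx, dy, dz], [ax, ay, az], fingers], ...]. A call has 1 to 20 rows; each row shifts and turns the commanded pose from where the row before left it, along the tool's axes as they then stand; what a row does not reach is not made up. The controller multiplies each number of a shift by 2 cm and each number of a turn by 10 degrees. A row lasts 1/8 s, in which the tool goes at most 62.5 mm and 10.7 degrees, less where a joint would pass 70% of its speed; a pose out of reach is approached as far as the arm can. A call with a number of a shift or a turn outside -1 to 1 is refused whole. A call with a gripper value outside its range is refused whole. The fingers move at their own pace and stop on an object; "newtons" is the grip in N (left out, the last holds). Time passes only in rows, so rows that do not move let the fingers close. It gives the time, the measured TCP pose, the force, the opening and the grip force at its end, in the units of the state.
- sense(): the state, without advancing time (a new reading comes with each control period).
- grab_frame(name): name is "side" or "top" or "wrist"; returns a dict with "frame" (420x560x3 uint8, blue, green, red), "fx", "fy", "cx", "cy" (pixels), "k1" (the pictures are not rectified: a ray, as slopes to the right and down, at radius r is drawn at 1 + k1 r^2 times it, then the intrinsics apply), "extrinsics" (4x4, takes a point from camera to world coordinates); the wrist camera has in their place "hand_eye" (4x4, takes a point from camera to tool coordinates, whose origin is the TCP and whose axes are the flange's). Camera axes: x right, y up, looking along -z (the intrinsics and any distortion apply to the point x, -y, -z); pixel columns grow to the right and rows downward; lengths in mm; the calibration is good to about 2 mm. A picture is of the moment at which its call begins: read the wrist's pose just before it. There is no depth.
- close_job(): hands the job in; it is judged then, once.
The state is a dict: "clock": time; "joint_positions": joint angles; "qd": joint speeds; "tau": joint torques, N m; "tcp_pos": TCP position; "tool_rot": TCP orientation; "contact_force": force on the tool from outside, world axes, zero at the start; "torque": the same for the moment, N m; "grip_width": opening from 0.0 (shut) to 1.0 (fully open); "grip_force": force on a finger pad.
Only numpy, scipy, OpenCV 4.12 (cv2) and the standard library are available. Lean on these libraries where they do the work, as an engineer would, in place of code of your own. Each camera call takes 0.05 s, during which the arm holds its last target. There are 200 camera calls.

## Working session

There is one attempt and no reset: what is moved stays moved. The work goes in short steps, Python scripts to look and compute and a tool call to move; the robot and the scene stay as the last step left them, time stands still between calls to the robot, and variables do not carry over. Pictures are saved under pics/ and viewed, at most 10 in all, crops included, and the job is handed in when it is done.

Besides the shell and the picture viewer there is one more tool, called after "Emit:" by a JSON object that holds its "method" and its "body", one argument or row to a line. carry_out: Moves the arm, as the interface text tells. Its arguments: {"type":"object","properties":{"steps":{"type":"array"},"newtons":{"type":"number"}},"required":["steps"]}

```bash
mkdir -p pics; cat > h.py <<'E'
import numpy as np, cv2
from bench import sense, grab_frame, close_job
from scipy.spatial.transform import Rotation as R
def cam(n):
    s=sense(); f=grab_frame(n)
    if 'extrinsics' in f: f['T']=np.array(f['extrinsics'])
    else:
        T=np.eye(4);T[:3,:3]=R.from_rotvec(s['tool_rot']).as_matrix();T[:3,3]=s['tcp_pos'];f['T']=T@np.array(f['hand_eye'])
    return f
def ray(f,u,v):
    d=np.array([(u-f['cx'])/f['fx'],(v-f['cy'])/f['fy']]);p=d.copy()
    for _ in range(30): p=d/(1+f['k1']*(p@p))
    return f['T'][:3,3],f['T'][:3,:3]@np.array([p[0],-p[1],-1])
def onz(f,u,v,z):
    o,d=ray(f,u,v);return o+d*(z-o[2])/d[2]
def proj(f,P):
    T=np.linalg.inv(f['T']);c=T[:3,:3]@np.array(P)+T[:3,3];p=np.array([c[0],-c[1]])/-c[2];p=p*(1+f['k1']*(p@p))
    return p*[f['fx'],f['fy']]+[f['cx'],f['cy']]
E
python3 - <<'E'
from h import *
for n in('top','side','wrist'):
    f=cam(n);cv2.imwrite(f'pics/{n}0.png',f['frame']);print(n,f['T'].round(2).tolist(),f['fx'],f['k1'])
s=sense();print(s)
E
```

```text
top [[-0.0, 0.99, -0.14, 342.06], [-1.0, -0.01, -0.01, 111.24], [-0.01, 0.14, 0.99, 1242.2], [0.0, 0.0, 0.0, 1.0]] 483.0680127711349 -0.008585244354576348
side [[-0.72, 0.39, -0.58, -112.78], [-0.69, -0.39, 0.61, 741.36], [0.01, 0.84, 0.55, 649.65], [0.0, 0.0, 0.0, 1.0]] 520.3436442577664 -0.08855759519167321
wrist [[0.35, 0.89, 0.28, 300.11], [-0.94, 0.34, 0.1, -555.13], [0.0, -0.29, 0.96, 384.43], [0.0, 0.0, 0.0, 1.0]] 329.3347954088017 0.006197884809649777
{'clock': 0.15, 'joint_positions': array([-1.30449361e+00,  4.94037638e-01,  1.34596480e+00,  1.11648156e-06,
        1.30246674e+00, -9.55268822e-02]), 'qd': array([ 0.00146961, -0.00096765, -0.00513932,  0.00041863,  0.00094321,
       -0.00022505]), 'tau': array([ 1.65388352e-03, -8.79195356e+01, -3.82054925e+01,  7.04993075e-02,
        5.00075764e-02, -1.05950796e-04]), 'tcp_pos': array([ 221.15777636, -584.27580639,  213.48511204]), 'tool_rot': array([-3.08946122e+00, -5.65107635e-01,  1.15705667e-04]), 'contact_force': array([ 0.74990099,  0.27091668, -0.03638543]), 'torque': array([-0.00402044, -0.02789541,  0.01191339]), 'grip_force': 0.0, 'grip_width': 1.0017323354879908}
```

View pics/top0.png

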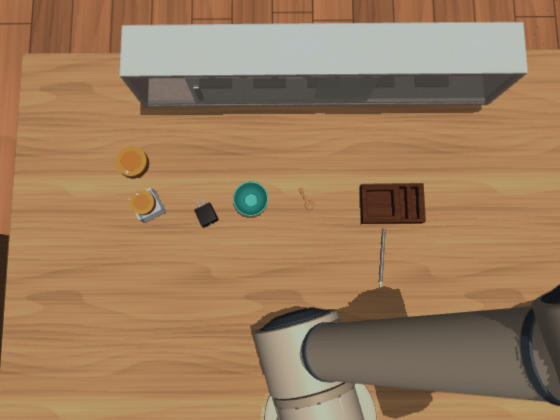

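View pics/side0.png

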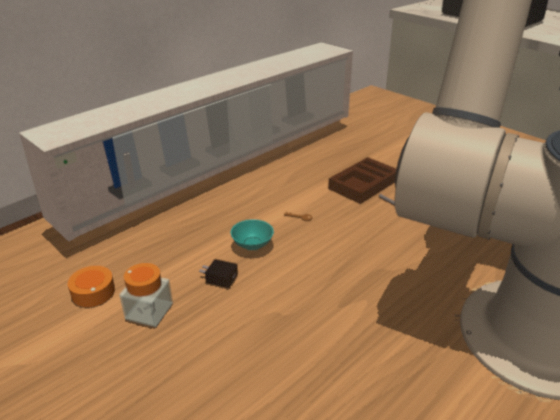

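The top view shows the jar with its cap at about (146,203), the larger look-alike cap at (132,161), the adapter at (206,214), the bowl at (250,200), the key at (307,198), the organiser at (392,203) with the well at its left end, and the stylus at (382,258). In the side view the jar is at (147,292) and the big cap at (91,285).

```bash
python3 - <<'E'
from h import *
t=cam('top')
print('jar cap',onz(t,143,202,86),'bigcap',onz(t,132,161,24),'adapter',onz(t,206,214,28),'bowl',onz(t,250,200,34),'key',onz(t,307,199,4))
for u,v in((361,186),(423,183),(426,222),(363,224)): print('org',onz(t,u,v,30))
for u,v in((384,230),(380,286)): print('sty',onz(t,u,v,9))
for u,v in((154,189),(164,211),(139,222)): print('jarcorner',onz(t,u,v,58))
for u,v in((122,75),(526,73),(122,28)): print('cabinet',onz(t,u,v,190))
s=cam('side'); print('sidecap',onz(s,143,274,86), proj(s,[500,500,86]))
h=cv2.cvtColor(t['frame'],cv2.COLOR_BGR2HSV); 
im=cv2.resize(np.hstack([t['frame'][140:240,100:230],t['frame'][160:260,340:470]]),None,fx=3,fy=3,interpolation=cv2.INTER_CUBIC);cv2.imwrite('pics/c1.png',im)
print(R.from_rotvec(sense()['tool_rot']).as_matrix().round(3), sense()['clock'])
E
```

```text
jar cap [523.62518974 428.01430822  86.        ] bigcap [641.07265656 477.12755294  24.        ] adapter [500.9850212  282.50059293  28.        ] bowl [535.3565504  170.53569333  34.        ] key [541.93359974  24.06997098   4.        ]
org [ 570.49579432 -112.13548993   30.        ]
org [ 577.35326389 -270.27378844   30.        ]
org [ 477.33676086 -272.94160286   30.        ]
org [ 473.1356632  -114.16551083   30.        ]
sty [ 459.68368982 -171.26178386    9.        ]
sty [ 318.2295711  -155.95317655    9.        ]
jarcorner [560.71445942 409.19666458  58.        ]
jarcorner [505.13063768 382.69574443  58.        ]
jarcorner [478.00722153 443.99156375  58.        ]
cabinet [803.15226963 457.76799893 190.        ]
cabinet [ 800.9629027  -468.13124459  190.        ]
cabinet [918.70003352 462.41907968 190.        ]
sidecap [522.8346531 429.6354844  86.       ] [113.00005791 300.97441399]
[[ 0.935  0.354 -0.   ]
 [ 0.354 -0.935  0.001]
 [ 0.    -0.001 -1.   ]] 0.25
```

View pics/c1.png

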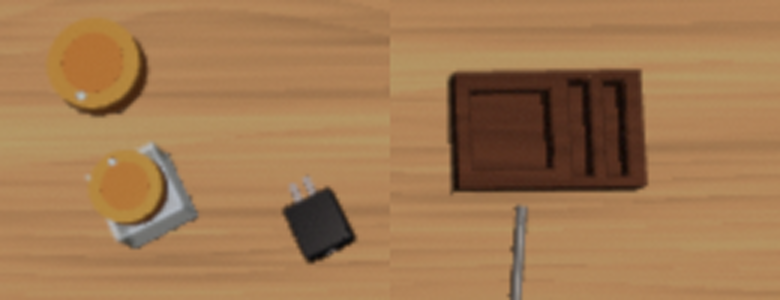

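The crop shows the square jar turned about 26°, with its index dot at about 31°. The organiser is turned about +2° and its well centre is near (523,-159). I'll move above the well first and look with the wrist camera.

Emit:
{"method": "carry_out", "body": {
  "steps": [
    [[0.5, -0.33, 0], [0, 0, 0], 1],
    [[0.98, -0.66, 0], [0, 0, 0], 1],
    [[0.98, -0.66, 0], [0, 0, 0], 1],
    [[0.98, -0.66, 0], [0, 0, 0], 1],
    [[0.98, -0.66, 0], [0, 0, 0], 1],
    [[0.98, -0.66, 0], [0, 0, 0], 1],
    [[0.98, -0.66, 0], [0, 0, 0], 1],
    [[0.98, -0.66, 0], [0, 0, 0], 1],
    [[0.98, -0.66, 0], [0, 0, 0], 1],
    [[0.98, -0.66, 0], [0, 0, 0], 1],
    [[0.98, -0.66, 0], [0, 0, 0], 1],
    [[0.98, -0.66, 0], [0, 0, 0], 1],
    [[0.98, -0.66, 0], [0, 0, 0], 1],
    [[0.98, -0.66, 0], [0, 0, 0], 1],
    [[0.98, -0.66, 0], [0, 0, 0], 1],
    [[0.98, -0.66, 0], [0, 0, 0], 1],
    [[0.98, -0.66, 0], [0, 0, 0], 1],
    [[0.98, -0.66, 0], [0, 0, 0], 1],
    [[0.98, -0.66, 0], [0, 0, 0], 1],
    [[0.98, -0.66, 0], [0, 0, 0], 1]
  ]
}}

```text
clock: 2.75
tcp_pos: [488.2, -206.9, 213.9]
tool_rot: [3.09, 0.565, 0.0]
contact_force: [0.4, -0.2, 0.0]
grip_width: 1.002
grip_force: 0.0
```

Emit:
{"method": "carry_out", "body": {
  "steps": [
    [[0.98, -0.66, 0], [0, 0, 0], 1],
    [[0.98, -0.66, 0], [0, 0, 0], 1],
    [[0, 0, 0], [0, 0, 0], 1]
  ]
}}

```text
clock: 3.12
tcp_pos: [515.7, -168.1, 213.9]
tool_rot: [-3.09, -0.568, -0.0]
contact_force: [-0.1, -0.7, 0.0]
grip_width: 1.001
grip_force: 0.0
```

```bash
python3 - <<'E'
from h import *
s=sense();print(s['clock'],s['tcp_pos'],s['joint_positions'].round(3),s['qd'].round(3))
f=cam('wrist');cv2.imwrite('pics/w1.png',f['frame'])
np.save('w1T.npy',f['T']);print(f['cx'],f['cy'],proj(f,[523,-159,30]))
E
```

```text
3.125 [ 515.67253957 -168.07664822  213.88800144] [-0.425  0.378  1.55   0.     1.214  0.782] [-0.035 -0.005  0.01  -0.009 -0.    -0.03 ]
281.7342317334963 217.68674269263553 [275.52499877 186.8045983 ]
```

View pics/w1.png

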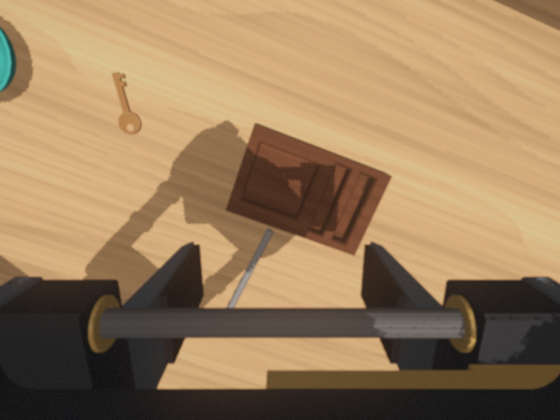

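The wrist view shows the organiser with corners at about (257,124), (390,176), (355,254) and (228,210). Its well centre is near (281,180), and the key and stylus are clear of it. Next I'll segment it accurately.

```bash
cat > org.py <<'E'
from h import *
def refine(g,q):
    # fit edges by max gradient across each side
    g=cv2.GaussianBlur(g.astype(np.float32),(0,0),1);L=[]
    for i in range(4):
        a,b=q[i],q[(i+1)%4];t=(b-a)/np.linalg.norm(b-a);n=np.array([-t[1],t[0]]);P=[]
        for k in np.linspace(.12,.88,40):
            c=a+k*(b-a);o=np.arange(-5,5.01,.25);xy=c+o[:,None]*n
            v=cv2.remap(g,xy[:,0].astype(np.float32),xy[:,1].astype(np.float32),1).ravel()
            P.append(c+n*o[1:-1][np.abs(v[2:]-v[:-2]).argmax()])
        P=np.array(P,np.float32);x=cv2.fitLine(P,cv2.DIST_HUBER,0,.01,.01).ravel();L.append(x)
    out=[]
    for i in range(4):
        l,m=L[i-1],L[i];A=np.array([l[:2],-m[:2]]).T;k=np.linalg.solve(A,m[2:]-l[2:]);out.append(l[2:]+k[0]*l[:2])
    return np.array(out)
E
python3 - <<'E'
from org import *
f=cam('wrist');g=f['frame'][:,:,1]
q=refine(g,np.array([(257,124),(390,176),(355,254),(228,210)],float));print(q.round(1))
W=np.array([onz(f,*p,30) for p in q]);print(W.round(1))
print('sides',[np.linalg.norm(W[i]-W[(i+1)%4]).round(1) for i in range(4)],'c',W.mean(0))
y=W[0]-W[1];y2=W[3]-W[2];x=W[0]-W[3];x2=W[1]-W[2]
print(*[np.degrees(np.arctan2(-v[0],v[1])).round(2) for v in(y,y2)],*[np.degrees(np.arctan2(v[1],v[0])).round(2) for v in(x,x2)])
yy=(y+y2)/np.linalg.norm(y+y2);print('well',W.mean(0)+33*yy)
t=cam('top');g=t['frame'][:,:,1]
q=refine(g,np.array([(361,186),(423,183),(426,222),(363,224)],float));W=np.array([onz(t,*p,30) for p in q]);print(W.round(1),W.mean(0))
E
```

```text
[[253.8 121.1]
 [391.3 173.9]
 [353.5 254. ]
 [224.6 209.4]]
[[ 579.2 -114.7   30. ]
 [ 580.3 -272.1   30. ]
 [ 480.  -272.9   30. ]
 [ 478.2 -115.6   30. ]]
sides [np.float64(157.4), np.float64(100.4), np.float64(157.3), np.float64(101.0)] c [ 529.40037954 -193.82483832   30.        ]
0.42 0.65 0.46 0.45
well [ 529.09307821 -160.82626917   30.        ]
[[ 596.6 -105.5   30. ]
 [ 561.7 -263.    30. ]
 [ 474.1 -266.6   30. ]
 [ 474.8 -108.9   30. ]] [ 526.81866815 -186.01244721   30.        ]
```

Emit:
{"method": "carry_out", "body": {
  "steps": [
    [[0.2, -0.5, 0], [0, 0, 0], 1],
    [[0.37, -1, 0], [0, 0, 0], 1],
    [[0.37, -1, 0], [0, 0, 0], 1],
    [[0.37, -1, 0], [0, 0, 0], 1],
    [[0.37, -1, 0], [0, 0, 0], 1],
    [[0.37, -1, 0], [0, 0, 0], 1],
    [[0.37, -1, 0], [0, 0, 0], 1],
    [[0.37, -1, 0], [0, 0, 0], 1],
    [[0.37, -1, 0], [0, 0, 0], 1],
    [[0.37, -1, 0], [0, 0, 0], 1],
    [[0.37, -1, 0], [0, 0, 0], 1],
    [[0.37, -1, 0], [0, 0, 0], 1],
    [[0.37, -1, 0], [0, 0, 0], 1],
    [[0.37, -1, 0], [0, 0, 0], 1],
    [[0.37, -1, 0], [0, 0, 0], 1],
    [[0.37, -1, 0], [0, 0, 0], 1],
    [[0.37, -1, 0], [0, 0, 0], 1],
    [[0.37, -1, 0], [0, 0, 0], 1],
    [[0.37, -1, 0], [0, 0, 0], 1],
    [[0.37, -1, 0], [0, 0, 0], 1]
  ]
}}

```text
clock: 5.78
tcp_pos: [511.8, 247.6, 214.0]
tool_rot: [-3.09, -0.565, -0.0]
contact_force: [0.0, 0.1, -0.2]
grip_width: 1.0
grip_force: 0.0
```

Emit:
{"method": "carry_out", "body": {
  "steps": [
    [[0.37, -1, 0], [0, 0, 0], 1],
    [[0.37, -1, 0], [0, 0, 0], 1],
    [[0.37, -1, 0], [0, 0, 0], 1],
    [[0.37, -1, 0], [0, 0, 0], 1],
    [[0.37, -1, 0], [0, 0, 0], 1],
    [[0.37, -1, 0], [0, 0, 0], 1],
    [[0.37, -1, 0], [0, 0, 0], 1],
    [[0.2, -0.6, 0], [0, 0, 0], 1],
    [[0, 0, 0], [0, 0, -0.53], 1],
    [[0, 0, 0], [0, 0, 0], 1],
    [[0, 0, 0], [0, 0, 0], 1]
  ]
}}

```text
clock: 7.15
tcp_pos: [510.7, 407.8, 213.9]
tool_rot: [3.062, 0.704, -0.0]
contact_force: [0.0, 0.1, -0.0]
grip_width: 1.006
grip_force: 0.0
```

```bash
python3 - <<'E'
from h import *
s=sense();print(s['clock'],s['tcp_pos'],s['joint_positions'].round(3),s['qd'].round(3),R.from_rotvec(s['tool_rot']).as_matrix()[:,0])
f=cam('wrist');cv2.imwrite('pics/w2.png',f['frame'])
E
```

```text
7.15 [510.72294678 407.83755247 213.94274563] [ 0.583  0.535  1.269 -0.     1.338  1.701] [-0.004 -0.003 -0.    -0.     0.001 -0.005] [ 8.99559027e-01  4.36799211e-01 -8.06084938e-05]
```

View pics/w2.png

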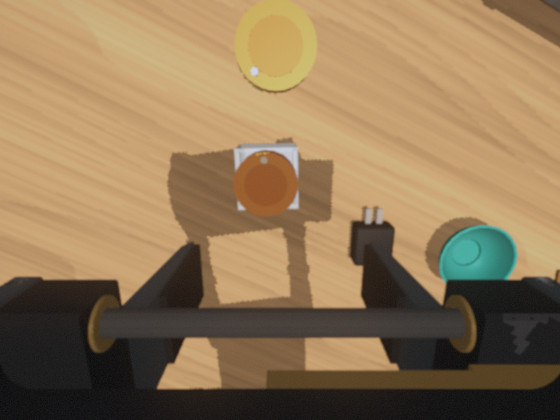

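The wrist view shows the jar between the fingers and square to the tool. The cap ellipse is at (266,183), the index dot at (264,160), and the jar's far edge at y≈145 from x=238 to x=297. The adapter (372,240) is well to the side; I'll measure now.

```bash
cat > cap.py <<'E'
from h import *
def cap(f,zc,roi):
    x0,x1,y0,y1=roi;h=cv2.cvtColor(f['frame'],cv2.COLOR_BGR2HSV)
    m=cv2.inRange(h,(3,190,60),(20,255,255));k=np.zeros_like(m);k[y0:y1,x0:x1]=m[y0:y1,x0:x1]
    c=max(cv2.findContours(k,0,1)[0],key=cv2.contourArea);e=cv2.fitEllipse(cv2.convexHull(c))
    return e,onz(f,*e[0],zc)
def tl(s,v):
    return R.from_rotvec(s['tool_rot']).as_matrix().T@v
E
python3 - <<'E'
from cap import *; from org import refine
s=sense();f=cam('wrist');e,P=cap(f,74,(215,320,130,225));print(e,P,'tool:',tl(s,P-s['tcp_pos']))
for u in((232,183),(300,183)):pass
D=onz(f,264,160,86);print('dot',D,np.degrees(np.arctan2(*(D-P)[1::-1])))
q=refine(f['frame'][:,:,0],np.array([(237,149),(298,149),(299,208),(237,210)],float));print(q.round(1))
for z in(58,0):
    W=np.array([onz(f,*p,z) for p in q]);print(z,W.round(1),W.mean(0).round(1),np.degrees(np.arctan2((W[0]-W[3])[1],(W[0]-W[3])[0])),np.degrees(np.arctan2((W[1]-W[2])[1],(W[1]-W[2])[0])),[np.linalg.norm(W[i]-W[(i+1)%4]).round(1) for i in range(4)])
cv2.imwrite('pics/c2.png',cv2.resize(f['frame'][120:230,200:330],None,fx=5,fy=5,interpolation=cv2.INTER_CUBIC))
E
```

```text
Traceback (most recent call last):
  File "cap.py", line 5, in cap
    c=max(cv2.findContours(k,0,1)[0],key=cv2.contourArea);e=cv2.fitEllipse(cv2.convexHull(c))
ValueError: max() iterable argument is empty
```

```bash
python3 - <<'E'
from cap import *; from org import refine
import cap as C
s=sense();f=cam('wrist')
h=cv2.cvtColor(f['frame'],cv2.COLOR_BGR2HSV)
print([h[v,u].tolist() for u,v in((266,186),(240,186),(266,211),(290,165),(225,180),(267,240),(290,208))])
E
sed -i 's/(3,190,60),(20,255,255)/(3,LO,40),(16,255,255)/; s/^def cap/LO=205\ndef cap/' cap.py
python3 - <<'E'
from cap import *; from org import refine
s=sense();f=cam('wrist')
cv2.imwrite('pics/c2.png',cv2.resize(f['frame'][120:230,200:330],None,fx=5,fy=5,interpolation=cv2.INTER_CUBIC))
e,P=cap(f,74,(215,320,130,225));print(e,P,'tool:',tl(s,P-s['tcp_pos']))
D=onz(f,264,160,86);print('dot',D,np.degrees(np.arctan2(*(D-P)[1::-1])))
q=refine(f['frame'][:,:,0],np.array([(237,149),(298,149),(299,208),(237,210)],float));print(q.round(1))
for z in(58,0):
    W=np.array([onz(f,*p,z) for p in q]);print(z,W.round(1),W.mean(0).round(1),np.degrees(np.arctan2((W[0]-W[3])[1],(W[0]-W[3])[0])),np.degrees(np.arctan2((W[1]-W[2])[1],(W[1]-W[2])[0])),[np.linalg.norm(W[i]-W[(i+1)%4]).round(1) for i in range(4)])
E
```

```text
[[13, 180, 147], [14, 177, 156], [13, 178, 156], [13, 164, 152], [16, 119, 129], [18, 102, 205], [12, 19, 173]]Traceback (most recent call last):
  File "<stdin>", line 4, in <module>
  File "cap.py", line 6, in cap
    c=max(cv2.findContours(k,0,1)[0],key=cv2.contourArea);e=cv2.fitEllipse(cv2.convexHull(c))
ValueError: max() iterable argument is empty
```

View pics/c2.png

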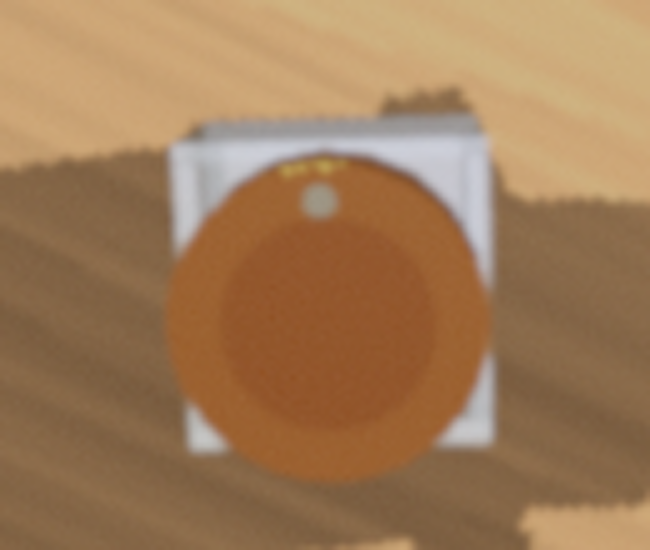

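The crop shows the cap disc centred at about (328,317), the dot at (318,202), and the shoulder corners at about (170,143), (490,133), (495,443) and (190,452).

```bash
sed -i 's/LO=205/LO=145/' cap.py
python3 - <<'E'
from cap import *; from org import refine
s=sense();f=cam('wrist');print(s['clock'])
e,P=cap(f,80,(228,304,140,222));print(e,P,'tool:',tl(s,P-s['tcp_pos']))
for k in((168,317),(490,317),(328,483)):print(onz(f,200+k[0]/5,120+k[1]/5,86))
D=onz(f,263.6,160.4,86);print('dot',D,np.degrees(np.arctan2(*(D-P)[1::-1])))
q=refine(f['frame'][:,:,0],np.array([(234,148.6),(298,146.6),(299,208.6),(238,210.4)],float));print(q.round(1))
for z in(58,):
    W=np.array([onz(f,*p,z) for p in q]);print(z,W.round(1),W.mean(0).round(1),[np.linalg.norm(W[i]-W[(i+1)%4]).round(1) for i in range(4)])
    for a,b in((0,3),(1,2),(0,1),(3,2)):
        v=W[a]-W[b];print(np.degrees(np.arctan2(v[1],v[0])))
E
```

```text
7.35
((264.910888671875, 184.0077362060547), (63.667701721191406, 64.41036987304688), 28.404346466064453) [524.94012655 431.29651584  80.        ] tool: [ 23.04592334 -14.8994712  133.9958111 ]
[514.05500038 457.69472909  86.        ]
[539.99667642 404.40018105  86.        ]
[498.01539753 417.6465783   86.        ]
dot [545.18949518 441.76896201  86.        ] 27.34682821023074
[[233.8 156.6]
 [297.6 141.7]
 [295.9 209.8]
 [236.  216.7]]
58 [[531.8 469.4  58. ]
 [572.  419.5  58. ]
 [510.  390.2  58. ]
 [476.2 442.8  58. ]] [522.5 430.5  58. ] [np.float64(64.1), np.float64(68.6), np.float64(62.5), np.float64(61.7)]
25.610611169548893
25.32042623733504
128.8419108591749
122.73693692308753
```

Emit:
{"method": "carry_out", "body": {
  "steps": [
    [[0.6, -0.36, 0.3], [0, 0, 0], 1],
    [[0.57, -0.36, 0.7], [0, 0, 0], 1],
    [[0, 0, 1], [0, 0, 0], 1],
    [[0, 0, 1], [0, 0, 0], 1],
    [[0, 0, 1], [0, 0, 0], 1],
    [[0, 0, 1], [0, 0, 0], 1],
    [[0, 0, 1], [0, 0, 0], 1],
    [[0, 0, 0.8], [0, 0, 0], 1],
    [[0, 0, 0.5], [0, 0, 0], 1],
    [[0, 0, 0.2], [0, 0, 0], 1],
    [[0, 0, 0], [0, 0, 0], 1],
    [[0, 0, 0], [0, 0, 0], 1]
  ]
}}

```text
clock: 8.9
tcp_pos: [525.7, 431.4, 64.6]
tool_rot: [-3.061, -0.707, -0.001]
contact_force: [0.8, -1.0, 1.0]
grip_width: 1.003
grip_force: 0.0
```

```bash
python3 - <<'E'
from h import *
s=sense();print(s['clock'],s['tcp_pos'],s['contact_force'])
f=cam('wrist');cv2.imwrite('pics/w3.png',f['frame']);print(proj(f,[525.5,431,86]))
T=f['T'].copy()
# earlier view hand corners
RT=R.from_rotvec([3.062,.704,0]).as_matrix();M=np.eye(4);M[:3,:3]=RT;M[:3,3]=[510.72,407.84,213.94]
f['T']=M@np.array(f['hand_eye'])
W=np.array([onz(f,*p,58) for p in[(234,148.6),(298,146.6),(299,208.6),(238,210.4)]]);print(W.round(1),W.mean(0))
for a,b in((0,3),(1,2),(0,1),(3,2)):
    v=W[a]-W[b];print(np.degrees(np.arctan2(v[1],v[0])),np.linalg.norm(v))
E
```

```text
8.9 [525.68036888 431.40324958  64.58910048] [ 0.75842045 -0.96357234  1.03082578]
[280.83883043 289.36717336]
[[539.1 472.4  58. ]
 [568.  417.1  58. ]
 [512.5 388.   58. ]
 [483.3 443.7  58. ]] [525.74993983 430.28558696  58.        ]
27.20553389769831 62.67026401776926
27.673702111672608 62.68648463932653
117.65248286643164 62.42834897869396
117.63598509158516 62.940436176045225
```

View pics/w3.png

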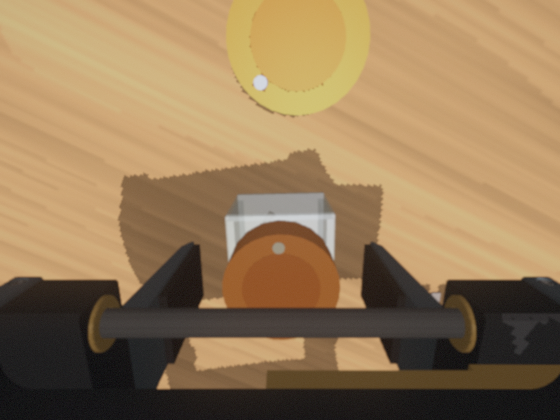

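The cap sits centred between the open fingers at (281,289), with clearance on both sides. The shoulder corners give a jar yaw of 27.5° and 62.7 mm sides, which matches the given size. I'll grip and lift.

Emit:
{"method": "carry_out", "body": {
  "steps": [
    [[0, 0, 0], [0, 0, 0], 0],
    [[0, 0, 0], [0, 0, 0], 0],
    [[0, 0, 0], [0, 0, 0], 0],
    [[0, 0, 0], [0, 0, 0], 0],
    [[0, 0, 0], [0, 0, 0], 0]
  ],
  "newtons": 55
}}

```text
clock: 9.57
tcp_pos: [525.3, 431.3, 64.0]
tool_rot: [-3.061, -0.707, -0.0]
contact_force: [-0.6, 1.0, 1.2]
grip_width: 0.65
grip_force: 55.0
```

Emit:
{"method": "carry_out", "body": {
  "steps": [
    [[0, 0, -0.4], [0, 0, 0], 0],
    [[0, 0, -0.8], [0, 0, 0], 0],
    [[0, 0, -1], [0, 0, 0.4], 0],
    [[0, 0, -1], [0, 0, 0.8], 0],
    [[0, 0, -0.8], [0, 0, 0.8], 0],
    [[0, 0.3, 0], [0, 0, 0.5], 0],
    [[0, 0.6, 0], [0, 0, 0.2], 0],
    [[0.02, 1, 0], [0, 0, 0], 0],
    [[0.02, 1, 0], [0, 0, 0], 0],
    [[0.02, 1, 0], [0, 0, 0], 0],
    [[0.02, 1, 0], [0, 0, 0], 0],
    [[0.02, 1, 0], [0, 0, 0], 0],
    [[0.02, 1, 0], [0, 0, 0], 0],
    [[0.02, 1, 0], [0, 0, 0], 0],
    [[0.02, 1, 0], [0, 0, 0], 0],
    [[0.02, 1, 0], [0, 0, 0], 0],
    [[0.02, 1, 0], [0, 0, 0], 0],
    [[0.02, 1, 0], [0, 0, 0], 0],
    [[0.02, 1, 0], [0, 0, 0], 0],
    [[0.02, 1, 0], [0, 0, 0], 0]
  ]
}}

```text
clock: 12.08
tcp_pos: [527.0, 151.8, 143.9]
tool_rot: [-3.141, 0.027, -0.0]
contact_force: [0.3, 0.5, -2.4]
grip_width: 0.654
grip_force: 55.0
```

```bash
python3 - <<'E'
from cap import *
s=sense();print(s['clock'],s['tcp_pos'],R.from_rotvec(s['tool_rot']).as_matrix()[:,0],s['contact_force'],s['grip_width'],s['joint_positions'].round(2))
print(tl(s,np.array([529.1,-160.8,144])-s['tcp_pos']))
E
```

```text
12.075 [527.0201633  151.82326148 143.9434119 ] [ 9.99856199e-01 -1.69580114e-02  8.39719113e-05] [ 0.32684197  0.50193477 -2.41436859] 0.6537661864409609 [0.17 0.47 1.62 0.   1.05 1.76]
[ 7.38101120e+00  3.12543036e+02 -6.13038541e-02]
```

Emit:
{"method": "carry_out", "body": {
  "steps": [
    [[0.02, 1, 0], [0, 0, 0], 0],
    [[0.02, 1, 0], [0, 0, 0], 0],
    [[0.02, 1, 0], [0, 0, 0], 0],
    [[0.02, 1, 0], [0, 0, 0], 0],
    [[0.02, 1, 0], [0, 0, 0], 0],
    [[0.02, 1, 0], [0, 0, 0], 0],
    [[0.02, 1, 0], [0, 0, 0], 0],
    [[0.02, 1, 0], [0, 0, 0], 0],
    [[0.02, 1, 0], [0, 0, 0], 0],
    [[0.02, 1, 0], [0, 0, 0], 0],
    [[0.02, 1, 0], [0, 0, 0], 0],
    [[0.02, 1, 0], [0, 0, 0], 0],
    [[0.02, 1, 0], [0, 0, 0], 0],
    [[0.02, 0.9, 0], [0, 0, 0], 0],
    [[0.02, 0.6, 0], [0, 0, 0], 0],
    [[0, 0.2, 0], [0, 0, 0], 0],
    [[0, 0, 0], [0, 0, 0], 0],
    [[0, 0, 0], [0, 0, 0], 0]
  ]
}}

```text
clock: 14.32
tcp_pos: [528.0, -140.4, 143.9]
tool_rot: [-3.141, 0.026, 0.0]
contact_force: [-0.6, 0.9, -2.8]
grip_width: 0.652
grip_force: 55.0
```

```bash
python3 - <<'E'
from cap import *
s=sense();print(s['clock'],s['tcp_pos'],R.from_rotvec(s['tool_rot']).as_matrix()[:,0],s['contact_force'],s['torque'],s['grip_width'])
print(tl(s,np.array([529.1,-160.8,144])-s['tcp_pos']))
f=cam('wrist');cv2.imwrite('pics/w4.png',f['frame'])
E
```

```text
14.325 [ 527.98791014 -140.38579801  143.90207176] [ 9.99864365e-01 -1.64691849e-02 -1.32260389e-04] [-0.58643137  0.93104365 -2.79398332] [0.00876019 0.04960343 0.00612304] 0.651728182958203
[ 1.44813134 20.39309887 -0.10203217]
```

View pics/w4.png

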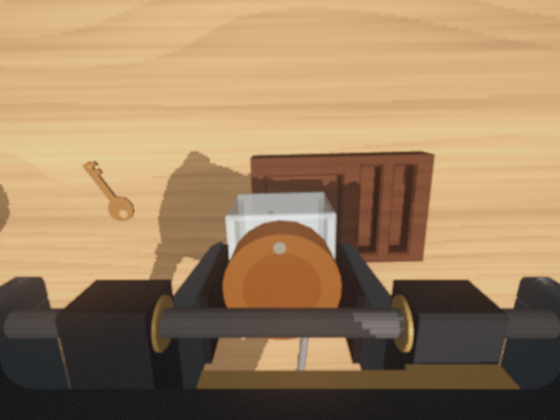

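The jar is held level with the cap at (281,289). Its face edges run from (227,216) to (335,214), and the organiser edge from (251,157) to (432,153), so the two are parallel within about 0.3°. I'll measure the remaining offset in this same view.

```bash
python3 - <<'E'
from cap import *
s=sense();f=cam('wrist');g=cv2.GaussianBlur(f['frame'][:,:,1].astype(np.float32),(0,0),1)
def edge(a,b,r=5):
    a,b=np.array(a,float),np.array(b,float);t=(b-a)/np.linalg.norm(b-a);n=np.array([-t[1],t[0]]);P=[]
    for k in np.linspace(.08,.92,40):
        c=a+k*(b-a);o=np.arange(-r,r+.01,.25);xy=(c+o[:,None]*n).astype(np.float32)
        v=cv2.remap(g,xy[:,0],xy[:,1],1).ravel();P.append(c+n*o[1:-1][np.abs(v[2:]-v[:-2]).argmax()])
    l=cv2.fitLine(np.array(P,np.float32),cv2.DIST_HUBER,0,.01,.01).ravel();return l
def X(l,m):
    k=np.linalg.solve(np.array([l[:2],-m[:2]]).T,m[2:]-l[2:]);return l[2:]+k[0]*l[:2]
T=edge((251,157),(432,153));Rr=edge((432,153),(425,261));L=edge((251,157),(252,195));B=edge((380,263),(425,261))
q=[X(L,T),X(T,Rr),X(Rr,B)];W=np.array([onz(f,*p,30) for p in q]);print(np.round(q,1).tolist(),W.round(1),np.linalg.norm(W[0]-W[1]),np.linalg.norm(W[1]-W[2]))
y=(W[0]-W[1]);yaw=np.arctan2(-y[0],y[1]);yh=y/np.linalg.norm(y);xh=np.array([yh[1],-yh[0],0])
print('yaw',np.degrees(yaw),'from x',np.degrees(np.arctan2(*(W[1]-W[2])[1::-1])));c=(W[0]+W[1])/2-50*xh;well=c+33*yh;print('well',well,'alt',(W[1]+W[2])/2+(79+33)*yh)
# jar
zb=s['tcp_pos'][2]-64.0
J=edge((242,194),(323,193),4);A=[onz(f,*(J[2:]+k*J[:2]),zb) for k in(-40,40)];print('bottom front',A,np.degrees(np.arctan2(A[1][0]-A[0][0],-(A[1][1]-A[0][1]))))
S=edge((230,216),(332,214),4);Bq=[onz(f,*(S[2:]+k*S[:2]),zb+58) for k in(-50,50)];print('shoulder front',Bq)
Ll=edge((227,218),(228,250),4);Rl=edge((335,216),(334,245),4);C=[onz(f,*X(Ll,S),zb+58),onz(f,*X(S,Rl),zb+58)];print(C,np.linalg.norm(C[0]-C[1]))
print('ends bottom',onz(f,240,194,zb),onz(f,325,193,zb))
for l in (J,S): print(np.degrees(np.arctan2(l[1],l[0])))
E
```

```text
[[250.0, 154.8000030517578], [434.3999938964844, 150.6999969482422], [422.20001220703125, 261.3999938964844]] [[ 581.2 -114.9   30. ]
 [ 582.  -271.9   30. ]
 [ 479.1 -272.8   30. ]] 157.01898515731557 102.87511349757905
yaw 0.2710290729710524 from x 0.5130302815556108
well [ 531.45977595 -160.62648714   30.        ] alt [ 530.02140154 -160.36003781   30.        ]
bottom front [array([ 558.79224237, -114.19457317,   79.92759356]), array([ 559.69998496, -172.53058473,   79.92759356])] 0.8914840209635356
shoulder front [array([ 559.63535329, -113.43172041,  137.92759356]), array([ 560.07345871, -169.48330975,  137.92759356])]
[array([ 559.60487528, -109.54397375,  137.92759356]), array([ 560.09133322, -171.77590323,  137.92759356])] 62.23383073763775
ends bottom [ 558.5181029  -111.07542321   79.92759356] [ 558.23135209 -173.13842163   79.92759356]
-1.8060195
-1.347318
```

Emit:
{"method": "carry_out", "body": {
  "steps": [
    [[0.07, 0.5, 0.4], [0, 0, 0], 0],
    [[0, 0.48, 0.8], [0, 0, 0], 0],
    [[0, 0, 0.7], [0, 0, 0], 0],
    [[0, 0, 0.3], [0, 0, 0], 0],
    [[0, 0, 0], [0, 0, 0], 0],
    [[0, 0, 0], [0, 0, 0], 0]
  ]
}}

```text
clock: 15.18
tcp_pos: [529.3, -160.4, 100.2]
tool_rot: [3.141, -0.026, 0.001]
contact_force: [0.4, 0.4, -3.1]
grip_width: 0.652
grip_force: 55.0
```

```bash
python3 - <<'E'
from cap import *
s=sense();print(s['clock'],s['tcp_pos'],s['contact_force'],s['torque'])
f=cam('wrist');w=f['frame']
t=cam('side')['frame'];cv2.imwrite('pics/w5.png',np.hstack([cv2.resize(w[100:320,150:450],None,fx=1.8,fy=1.8),cv2.resize(t[120:252,315:415],None,fx=2.4,fy=3)[:396]]))
E
```

```text
15.175 [ 529.31585394 -160.42182814  100.19349376] [ 0.36936471  0.37401741 -3.09379236] [ 0.0310449   0.03031781 -0.01855551]
```

View pics/w5.png

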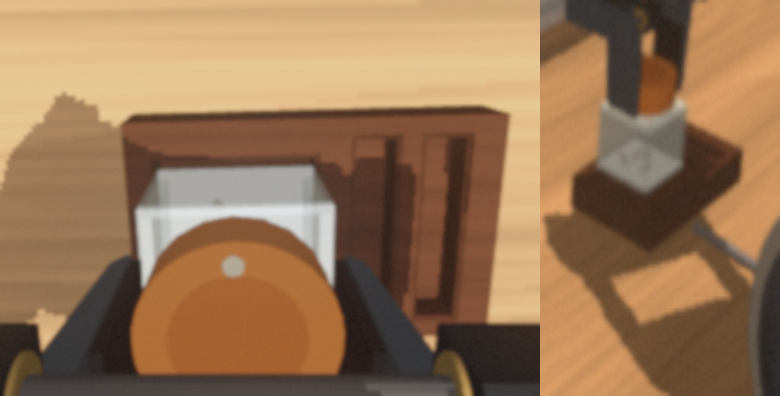

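The jar bottom's front edge runs from (157,168) to (312,165). That lies inside the expected well opening with about 1.5–3 mm of gap on each side, so I'll lower it.

Emit:
{"method": "carry_out", "body": {
  "steps": [
    [[0, -0.02, 0.2], [0, 0, 0], 0],
    [[0, 0, 0.3], [0, 0, 0], 0],
    [[0, 0, 0.25], [0, 0, 0], 0],
    [[0, 0, 0.15], [0, 0, 0], 0],
    [[0, 0, 0], [0, 0, 0], 0]
  ]
}}

```text
clock: 15.9
tcp_pos: [529.0, -160.1, 81.6]
tool_rot: [-3.141, 0.027, 0.001]
contact_force: [0.4, 0.3, -3.4]
grip_width: 0.65
grip_force: 55.0
```

Emit:
{"method": "carry_out", "body": {
  "steps": [
    [[0, 0, 0.2], [0, 0, 0], 0],
    [[0, 0, 0.12], [0, 0, 0], 0],
    [[0, 0, 0.05], [0, 0, 0], 0],
    [[0, 0, 0], [0, 0, 0], 0]
  ]
}}

```text
clock: 16.4
tcp_pos: [529.1, -160.1, 74.5]
tool_rot: [-3.141, 0.027, 0.0]
contact_force: [0.5, 0.2, -3.1]
grip_width: 0.654
grip_force: 55.0
```

Emit:
{"method": "carry_out", "body": {
  "steps": [
    [[0, 0, 0.04], [0, 0, 0], 0],
    [[0, 0, 0.04], [0, 0, 0], 0],
    [[0, 0, 0], [0, 0, 0], 0]
  ]
}}

```text
clock: 16.77
tcp_pos: [529.4, -160.0, 73.7]
tool_rot: [3.141, -0.027, 0.001]
contact_force: [-2.8, 3.4, 11.2]
grip_width: 0.653
grip_force: 55.0
```

The jar is seated, with contact at a TCP height of about 74 mm, as predicted. I'll start turning anticlockwise.

Emit:
{"method": "carry_out", "body": {
  "steps": [
    [[0, 0, 0], [0, 0, -0.3], 0],
    [[0, 0, 0], [0, 0, -0.4], 0],
    [[0, 0, 0], [0, 0, -0.4], 0],
    [[0, 0, 0], [0, 0, -0.4], 0],
    [[0, 0, 0], [0, 0, 0], 0]
  ],
  "newtons": 60
}}

```text
clock: 17.4
tcp_pos: [529.7, -160.5, 73.7]
tool_rot: [3.117, 0.386, 0.002]
contact_force: [-1.1, 0.8, 9.2]
grip_width: 0.652
grip_force: 60.0
```

```bash
python3 - <<'E'
from cap import *
s=sense();x=R.from_rotvec(s['tool_rot']).as_matrix()[:,0];print(s['clock'],s['tcp_pos'],s['contact_force'],s['torque'],np.degrees(np.arctan2(x[1],x[0])),s['joint_positions'][5])
E
```

```text
17.4 [ 529.69596121 -160.45889969   73.68942969] [-1.07483051  0.84175457  9.22212262] [-0.00680188  0.16484817  0.12398667] 14.10193199367754 0.9228149697310369
```

Emit:
{"method": "carry_out", "body": {
  "steps": [
    [[0, 0, 0], [0, 0, -0.4], 0],
    [[0, 0, 0], [0, 0, -0.4], 0],
    [[0, 0, 0], [0, 0, -0.4], 0],
    [[0, 0, 0], [0, 0, -0.4], 0],
    [[0, 0, 0], [0, 0, -0.4], 0],
    [[0, 0, 0], [0, 0, 0], 0]
  ]
}}

```text
clock: 18.15
tcp_pos: [530.0, -160.5, 74.0]
tool_rot: [3.002, 0.921, 0.003]
contact_force: [-1.8, 0.2, 14.1]
grip_width: 0.65
grip_force: 60.0
```

```bash
cat > st.py <<'E'
from cap import *
s=sense();x=R.from_rotvec(s['tool_rot']).as_matrix()[:,0];print(s['clock'],s['tcp_pos'].round(2),s['contact_force'].round(2),s['torque'].round(3),np.degrees(np.arctan2(x[1],x[0])).round(2),s['joint_positions'][5].round(2),s['grip_width'])
f=cam('wrist');h=cv2.cvtColor(f['frame'],cv2.COLOR_BGR2HSV)[225:285,235:330]
m=((h[:,:,1]<90)&(h[:,:,2]>110)).astype(np.uint8)
n,l,st,c=cv2.connectedComponentsWithStats(m)
for i in range(1,n):
    if st[i,4]>25: print('blob',c[i].round(1)+[235,225],st[i])
cv2.imwrite('pics/st.png',f['frame'])
E
python3 st.py
```

```text
18.15 [ 529.97 -160.45   73.99] [-1.82  0.24 14.14] [0.202 0.215 0.123] 34.11 0.57 0.6499783482659174
blob [242.7 232.1] [  0   0  26  25 250]
blob [321.3 232. ] [ 67   0  28  25 273]
blob [279.2 247.6] [ 38  17  13  12 116]
```

Emit:
{"method": "carry_out", "body": {
  "steps": [
    [[0, 0, 0], [0, 0, -0.4], 0],
    [[0, 0, 0], [0, 0, -0.4], 0],
    [[0, 0, 0], [0, 0, -0.4], 0],
    [[0, 0, 0], [0, 0, -0.4], 0],
    [[0, 0, 0], [0, 0, 0], 0]
  ]
}}

```text
clock: 18.82
tcp_pos: [530.2, -160.6, 74.1]
tool_rot: [2.844, 1.329, 0.003]
contact_force: [-0.3, 0.6, 14.6]
grip_width: 0.65
grip_force: 60.0
```

```bash
python3 st.py
```

```text
18.825 [ 530.24 -160.63   74.08] [-0.34  0.55 14.57] [-0.017  0.07   0.162] 50.1 0.29 0.6497571645104263
blob [242.5 231.7] [  0   0  26  24 257]
blob [321.3 232.3] [ 67   0  28  26 275]
blob [279.2 247.6] [ 38  17  13  12 116]
```

View pics/st.png

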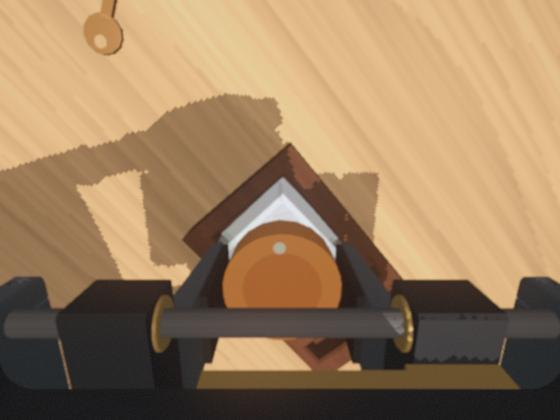

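The jar is still seated and aligned with the organiser, its corner at (283,178), while the dot at (280,248) has followed the gripper. So only the cap has turned, about 51° so far.

Emit:
{"method": "carry_out", "body": {
  "steps": [
    [[0, 0, 0], [0, 0, -0.4], 0],
    [[0, 0, 0], [0, 0, -0.3], 0],
    [[0, 0, 0], [0, 0, 0], 0]
  ]
}}

```text
clock: 19.25
tcp_pos: [530.3, -160.6, 74.1]
tool_rot: [2.758, 1.5, 0.003]
contact_force: [-1.6, 0.4, 13.7]
grip_width: 0.651
grip_force: 60.0
```

```bash
python3 st.py
```

```text
19.25 [ 530.27 -160.63   74.07] [-1.58  0.44 13.71] [ 0.009 -0.023  0.115] 57.08 0.17 0.6511938137000325
blob [242.5 231.7] [  0   0  26  24 255]
blob [321.  232.5] [ 67   0  28  26 261]
blob [279.2 247.6] [ 38  17  13  12 119]
```

Emit:
{"method": "carry_out", "body": {
  "steps": [
    [[0, 0, 0], [0, 0, -0.3], 0],
    [[0, 0, 0], [0, 0, -0.3], 0],
    [[0, 0, 0], [0, 0, 0], 0]
  ]
}}

```text
clock: 19.68
tcp_pos: [530.0, -160.5, 74.0]
tool_rot: [2.676, 1.642, 0.002]
contact_force: [-1.5, -0.8, 14.4]
grip_width: 0.651
grip_force: 60.0
```

```bash
python3 st.py
```

```text
19.675 [ 530.04 -160.54   74.03] [-1.47 -0.83 14.39] [0.005 0.193 0.127] 63.08 0.07 0.6514524658689741
blob [242.5 231.6] [  0   0  26  24 254]
blob [320.7 232.8] [ 67   0  28  26 252]
blob [279.2 247.6] [ 38  17  13  12 119]
```

Emit:
{"method": "carry_out", "body": {
  "steps": [
    [[0, 0, -0.05], [0, 0, 0], 0],
    [[0, 0, 0], [0, 0, 0], 0]
  ]
}}

```text
clock: 19.98
tcp_pos: [529.9, -160.5, 74.7]
tool_rot: [2.677, 1.641, 0.002]
contact_force: [0.1, -0.6, 9.2]
grip_width: 0.652
grip_force: 60.0
```

Emit:
{"method": "carry_out", "body": {
  "steps": [
    [[0, 0, -0.05], [0, 0, 0], 0],
    [[0, 0, 0], [0, 0, 0], 0]
  ]
}}

```text
clock: 20.23
tcp_pos: [529.2, -160.2, 75.0]
tool_rot: [2.678, 1.642, 0.0]
contact_force: [0.6, -0.9, 0.8]
grip_width: 0.65
grip_force: 60.0
```

```bash
python3 st.py
```

```text
20.225 [ 529.17 -160.16   75.02] [ 0.61 -0.86  0.76] [-0.104 -0.151  0.02 ] 63.03 0.07 0.6504407173344716
blob [242.5 231.6] [  0   0  26  24 254]
blob [321.1 232.6] [ 67   0  28  26 264]
blob [279.2 247.6] [ 38  17  13  12 118]
```

Emit:
{"method": "carry_out", "body": {
  "steps": [
    [[0, 0, -0.05], [0, 0, 0], 0],
    [[0, 0, 0], [0, 0, 0], 0],
    [[0, 0, 0], [0, 0, 0], 0]
  ]
}}

```text
clock: 20.65
tcp_pos: [529.1, -160.1, 75.9]
tool_rot: [-2.678, -1.642, 0.0]
contact_force: [0.5, 0.1, -1.3]
grip_width: 0.647
grip_force: 60.0
```

```bash
for i in 1 2 3; do python3 st.py|head -1; done
```

```text
20.65 [ 529.05 -160.11   75.86] [ 0.48  0.1  -1.33] [ 0.008 -0.076  0.004] 63.03 0.07 0.6468562441485343
20.7 [ 529.06 -160.08   75.87] [-0.25  0.09 -0.09] [-0.077 -0.047 -0.003] 63.03 0.07 0.6514529233391362
20.75 [ 529.05 -160.12   75.88] [-0.52  0.21 -0.39] [-0.061 -0.032  0.01 ] 63.03 0.07 0.6511998985640958
```

The force has dropped to about −0.5 N, which is the cap's weight alone, so the threads have let go. Next I'll lift straight up.

Emit:
{"method": "carry_out", "body": {
  "steps": [
    [[0, 0, -0.1], [0, 0, 0], 0],
    [[0, 0, -0.2], [0, 0, 0], 0],
    [[0, 0, -0.3], [0, 0, 0], 0],
    [[0, 0, -0.35], [0, 0, 0], 0],
    [[0, 0, -0.35], [0, 0, 0], 0],
    [[0, 0, -0.3], [0, 0, 0], 0],
    [[0, 0, -0.2], [0, 0, 0], 0],
    [[0, 0, -0.05], [0, 0, 0], 0],
    [[0, 0, 0], [0, 0, 0], 0],
    [[0, 0, 0], [0, 0, 0], 0],
    [[0, 0, 0], [0, 0, 0], 0]
  ]
}}

```text
clock: 22.18
tcp_pos: [529.0, -160.1, 112.7]
tool_rot: [-2.678, -1.642, 0.0]
contact_force: [-0.2, -0.2, -0.9]
grip_width: 0.65
grip_force: 60.0
```

```bash
python3 st.py; python3 - <<'E'
from cap import *
s=sense();f=cam('side');h=cv2.cvtColor(f['frame'],cv2.COLOR_BGR2HSV)
tp=s['tcp_pos'];print(s['qd'].round(3),R.from_rotvec(s['tool_rot']).as_matrix()[:,2].round(4))
for z in(30,68,93,95,tp[2]-2,tp[2]+22):print(z,proj(f,[tp[0],tp[1],z]).round(1))
u=int(proj(f,[tp[0],tp[1],90])[0])
for v in range(130,200,3):print(v,[h[v,x].tolist() for x in(u-4,u,u+4)])
E
```

```text
22.175 [ 528.99 -160.11  112.74] [-0.23 -0.22 -0.87] [-0.07 -0.01 -0.  ] 63.03 0.07 0.6501747899968446
blob [242.2 231.6] [  0   0  25  23 243]
blob [321.4 232.1] [ 68   0  27  25 266]
blob [279.2 247.6] [ 38  17  13  12 117]
[ 0.001  0.001  0.001 -0.002 -0.    -0.   ] [-2.e-04  1.e-04 -1.e+00]
30 [355.5 178.3]
68 [356.7 164.4]
93 [357.5 155. ]
95 [357.6 154.3]
110.772726205044 [358.1 148.2]
134.772726205044 [358.9 138.9]
130 [[14, 110, 44], [12, 88, 49], [12, 46, 55]]
133 [[12, 145, 79], [12, 172, 92], [16, 59, 56]]
136 [[12, 187, 120], [12, 188, 118], [13, 50, 61]]
139 [[12, 184, 118], [11, 187, 116], [11, 47, 60]]
142 [[12, 180, 130], [12, 184, 122], [9, 39, 65]]
145 [[12, 186, 137], [12, 179, 141], [7, 36, 63]]
148 [[12, 184, 137], [12, 183, 139], [11, 34, 60]]
151 [[12, 172, 139], [13, 185, 138], [10, 36, 64]]
154 [[16, 86, 149], [15, 94, 144], [19, 45, 90]]
157 [[19, 59, 117], [17, 65, 145], [17, 72, 127]]
160 [[25, 32, 144], [23, 38, 120], [25, 35, 124]]
163 [[20, 47, 125], [21, 37, 130], [21, 33, 132]]
166 [[21, 37, 118], [19, 35, 118], [19, 35, 117]]
169 [[25, 32, 144], [23, 33, 141], [20, 34, 152]]
172 [[21, 35, 123], [21, 29, 139], [23, 29, 150]]
175 [[21, 33, 125], [19, 37, 111], [19, 36, 113]]
178 [[21, 33, 147], [23, 32, 136], [21, 36, 119]]
181 [[20, 34, 134], [18, 38, 135], [22, 35, 139]]
184 [[22, 32, 144], [21, 31, 140], [22, 35, 138]]
187 [[12, 82, 87], [17, 39, 123], [20, 36, 126]]
190 [[10, 143, 66], [12, 141, 67], [11, 138, 63]]
193 [[13, 158, 66], [12, 153, 65], [15, 149, 60]]
196 [[12, 151, 64], [15, 154, 63], [12, 137, 65]]
199 [[11, 149, 70], [12, 137, 65], [12, 133, 65]]
```

```bash
python3 - <<'E'
from cap import *
f=cam('side')
for n,z in(('organiser rim/seated',30),('bottom if lifted',47.5),('shoulder seated',68),('shoulder lifted',106)):print(n,proj(f,[498,-129,z]).round(1))
h=cv2.cvtColor(f['frame'],cv2.COLOR_BGR2HSV)
for u in(338,344,368,374,378,382):
    g=(h[:,u,1]<60)&(h[:,u,2]>95);r=np.where(g[135:205])[0]+135;print(u,r.tolist())
for P in((498,-191,68),(560,-129,68),(560,-191,68)):print(P,proj(f,P).round(1))
for i in range(6):print(sense()['contact_force'][2].round(2),end=' ');cam('top')
E
```

```text
organiser rim/seated [357.7 187.6]
bottom if lifted [358.3 181.1]
shoulder seated [359.1 173.4]
shoulder lifted [360.4 158.8]
338 []
344 [163, 164, 165, 166, 167, 168, 169, 170, 171, 172, 173, 174, 175, 176, 177, 178, 179, 180, 181, 182]
368 [161, 162, 163, 164, 165, 166, 167, 168, 169, 170, 171, 172, 173, 174, 175, 176, 177, 178, 179, 180, 181, 182, 183]
374 [164, 165, 166]
378 []
382 []
(498, -191, 68) [375.  164.5]
(560, -129, 68) [338.3 164.4]
(560, -191, 68) [354.4 156. ]
-0.13 -0.35 -1.32 -0.63 -0.92 -0.56
```

The glass outline matches the seated jar: shoulder corners at row 164 and the organiser rim at row 187. The wrist carries only the cap, so I'm handing in.

```bash
python3 -c "
from bench import close_job;print(close_job())"
```

```text
the job is handed in; nothing more can be done
None
```

The job is handed in at about 22.5 s: the jar stands seated in the well, and the unscrewed cap is held level and steady about 16 mm above the open jar; I kept clear of the bowl, adapter, key and stylus but did not re-check their positions at the end.

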